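# Stack the egg tote

## Robot

A 7-joint arm with a two-finger parallel gripper is mounted at the origin on a cart in front of the work surface, level with it; the furniture and walls round the work are solid. World frame = base frame: x ahead of the robot, y to its left, z up, the work surface at z = 0. Lengths are in m, angles in rad, forces in N, time in s.
With the tool pointing down it reaches from about 0.4 to 0.85 m from the base axis. Payload 4.5 kg.
Tool frame: the origin (TCP) lies midway between the tips of the shut fingers; the grasp point (between the pads) lies r.grip_point_offset behind it (r.grip_point_offset is the distance from the TCP to the grasp point, in m); z points along the fingers, y is the line along which they close (so a half turn about z gives the same grasp; the last joint's range is limited). The gripper opens to 88 mm and grips with 3 to 60 N. Pads are 18 mm wide; open, the fingers measure 123 mm over their backs; the gripper's body (75 mm by 187 mm) begins 45 mm behind the grasp point.
Start: joints at [-1.091, 0.689, -0.195, 1.565, 0.157, 0.902, -0.215], TCP at [0.269, 0.564, 0.239] pointing down, gripper open.
Joint ranges: [-3.01, 3.01], [-0.46, 2.08], [-1.47, 1.51], [0.13, 2.56], [-1, 4.14], [0.04, 2.09], [-2.66, 2.66]. Speed limits (rad/s): [2.57, 2.57, 3.14, 3.14, 3.14, 3.14, 3.14].

## Interface

Orientations are given as a unit quaternion [x, y, z, w].
In Python, from plant import r gives the robot as it stands.
- The arm moves only by the shell command python3 -m jog 'ROWS' [FORCE]. ROWS is JSON, a list of rows, each an object of numbers: "wx", "wy", "wz": the turn, a rotation vector about the world's x, y, z as a fraction of full scale; "dx", "dy", "dz": the shift along the world's x, y, z as a fraction of full scale; "hand": the closure, from 0 (fully open) to 1 (shut). In form: [{"wx": .., "wy": .., "wz": .., "dx": .., "dy": .., "dz": .., "hand": ..}, ...]. A call has 1 to 5 rows; each row shifts and turns the commanded pose from where the row before left it; what a row does not reach is not made up. Full scale, the value 1, is 0.25 m for a shift and 2 rad for a turn. A row lasts 1/12 s, in which the tool goes at most 41.7 mm and 7.16 degrees, less where a joint would pass 70% of its speed; a pose out of reach is approached as far as the arm can. A call with a number of a shift or a turn outside -1 to 1 is refused whole. A call with a gripper value outside its range is refused whole. The fingers move at their own pace and stop on an object; FORCE is the grip in N (left out, the last holds). Time passes only in rows, so rows that do not move let the fingers close. It gives the time, the measured TCP pose, the force, the opening and the grip force at its end, in the units of the state.
- r.get_state(): the state, without advancing time (a new reading comes with each control period).
- r.snapshot(name): name is "side" or "top"; returns the picture (400x640x3 uint8, red, green, blue); there is no depth.
- r.camera_info(name): a dict with "mtx" (3x3 intrinsics, pixels), "R" (3x3) and "t" (3): a world point X has camera coordinates R X + t. Camera axes: x right, y down, z forward; pixel columns grow to the right and rows downward; lengths in m; the calibration is good to about 2 mm. A picture is of the moment at which its call begins. camera_info takes no time and is no camera call.
- r.finish_job(): hands the job in; it is judged then, once.
Trained networks look in the newest picture that a camera, given by its name, has taken for a name from the list of things; names that differ only in an ending like _2 or _b are one class to them, and where a whole thing is asked for, a point or a joint stands for the part that bears it (a point fixed in the world has none). Each returns a list of dicts, best first, with "p" (0 to 1); they miss things now and then, are a little off and sometimes report something else, mostly with a low value. They report only what shows in the picture. A call takes as long as a camera call. They do not tell look-alikes from the thing itself.
- r.search_frame(camera, query): "bbox" ([left, top, right, bottom] in pixels, round what is visible of it).
- r.masks_of(camera, query): "region" (400x640 bool, what is visible of it) and "bbox" ([left, top, right, bottom] in pixels, round what is visible of it).
The state is a dict: "clock": time; "q": joint angles; "qd": joint speeds; "joint_torque": joint torques, N m; "tool_pos": TCP position; "eef_rot": TCP orientation; "contact_force": force on the tool from outside, world axes, zero at the start; "moment": the same for the moment, N m; "opening": opening from 0.0 (shut) to 1.0 (fully open); "finger_force": force on a finger pad.
Only numpy, scipy, OpenCV 4.12 (cv2) and the standard library are available. Lean on these libraries where they do the work, as an engineer would, in place of code of your own. Each camera call takes 0.05 s, during which the arm holds its last target. There are 200 camera calls.

## Task

Put the egg gently into the cream tote, then stack the blue-grey tote squarely on top of it, turned so that it sits on the cream tote's ledges and does not nest down onto the egg: orange ends at opposite ends. Leave the lemon and the garlic where they are.

Things in the scene. Friction and masses are not known exactly. Their poses are not given: they have to be found in the camera images.
- tote_base: Cream plastic stack-nest tote, 153 (x) x 115 (y) x 70 mm high, 0.18 kg, loose, open on top. Origin: centre of its underside; x along its length to its orange end, z up. Upright rim band 8 thick, z 40 to 70, outer faces at x +-76.5, y +-57.5; below it walls taper to a base 120 x 82. Inside: floor 3 thick, 114 x 76; only 110 x 72 is clear between the ledges at z 52 to 60.
- tote_top: Blue-grey tote, empty, 0.13 to 0.25 kg, loose; same shape and frame as the cream one. Pinch it by its 8 mm rim band from above, one finger inside: the band's inner face (y = +-49.5) is clear of ledges on the long walls for x = -20 to 38, and 30 deep (z 40 to 70). Under each ledge its lower wall has an open slot 16 wide.
- tote_base_mark (a point): Top middle of the cream tote's orange end, at (72.5, 0, 70) mm in its frame. Two totes with their orange ends the same way nest: the ledges enter the upper tote's slots and it sinks to 30 mm above the lower underside, or onto what lies within.
- tote_top_mark (a point): Top middle of the blue-grey tote's orange end, at (72.5, 0, 70) mm in its frame.
- tote_base_seat (a point): Centre of the cream tote's seat, at (0, 0, 60) mm in its frame, level with the tops of its six inner ledges (10 wide; long walls at x = 46 and -28, short walls at y = 22). Turned half round against the cream one, the other tote rests with its underside's centre here; stops outside the ledges, sloping in their upper 6 mm, centre it with 2.5 mm play.
- egg_center (a point): Centre of a loose brown egg, 54 long (its x axis, lying level) x 42 x 42 mm, 0.058 kg, lying on the chopping board (maple, 20 mm thick, fixed). The point is 21 mm above the board at the start. Grip it across its 42 mm width; it may roll a little when let go.
- egg: The same egg; origin on its skin, at the middle of the side that is its underside at the start; x along its length.
- lemon: Loose yellow lemon, 71 x 53 x 51 mm, at the far end of the chopping board; origin at the centre of its underside. Not to be disturbed.
- garlic: Loose garlic bulb, 60 x 57 x 58 mm, at the far end of the chopping board; origin at the centre of its underside. Not to be disturbed.
- board: Fixed maple chopping board, 205 (x) x 330 (y) x 20 mm; its surface runs from x = -119 to 86 and y = -165 to 165 mm in its frame; origin on its underside.
There are look-alikes about, which are no part of the job. Leave any green or turquoise look-alike of the egg alone.

How it is judged:
By the outcome, as a careful person would: the job done as asked, in the order asked, and still so for the second after the job is handed in, with the robot touching nothing.
It also fails if it takes over 58 s, if anything falls off the work surface, if the arm or the gripper's body presses on something with over 40 N, if the wrist force passes 120 N, or if a joint passes its speed limit or range.

## Working session

There is one attempt and no reset: what is moved stays moved. The work goes in short steps, Python scripts to look and compute and a shell command to move; the robot and the scene stay as the last step left them, time stands still between calls to the robot, and variables do not carry over. Pictures are saved under pics/ and viewed, at most 10 in all, crops included, and the job is handed in when it is done.

```bash
mkdir -p pics; ls
python3 - <<'E'
from plant import r
import cv2,numpy as np
print(r.grip_point_offset,r.get_state())
for c in("top","side"):
    im=r.snapshot(c);cv2.imwrite(f"pics/{c}0.png",im[:,:,::-1])
    i=r.camera_info(c);print(c,i["mtx"],-i["R"].T@i["t"],i["R"][2])
    for q in("tote_base","tote_top","egg","tote_base_mark","tote_top_mark","board","lemon","garlic"):
        print(c,q,[(np.round(d["bbox"]).tolist(),round(d["p"],2)) for d in r.search_frame(c,q)])
E
```

```text
pics
0.0187 {'clock': 0.0, 'q': array([-1.09122646,  0.68998899, -0.19454242,  1.56636596,  0.15730159,
        0.90248316, -0.21509449]), 'qd': array([ 5.56325448e-04,  2.20229004e-04, -7.78180972e-06, -7.13193533e-04,
        4.89482852e-04, -1.55395659e-03, -3.62939266e-04]), 'joint_torque': array([ 9.20508573e-04, -5.27561152e+01, -1.26616392e+00, -1.53424573e+01,
       -5.25027502e-02,  6.54294287e-03,  1.67313101e-04]), 'tool_pos': array([0.2692244 , 0.56333002, 0.23790179]), 'eef_rot': array([ 2.20987675e-01,  9.75276161e-01, -9.13972259e-04, -1.47605885e-04]), 'contact_force': array([ 0.75439922,  0.00862313, -0.23829652]), 'moment': array([ 0.05130354, -0.01655441,  0.0542918 ]), 'finger_force': 0.0, 'opening': 0.9986232326768061}
top [[468.50202932   0.         323.34209399]
 [  0.         468.50202932 200.61270319]
 [  0.           0.           1.        ]] [ 0.40311105 -0.02865185  1.30471331] [ 0.10325677 -0.00469956 -0.99464363]
top tote_base [([274.0, 199.0, 318.0, 263.0], 0.76), ([175.0, 208.0, 239.0, 263.0], 0.56), ([414.0, 209.0, 430.0, 222.0], 0.36)]
top tote_top 
[... 502 characters left out ...]
23565]
 [  0.         496.24360645 192.19546196]
 [  0.           0.           1.        ]] [0.48049729 0.82319563 1.16205012] [ 0.02348807 -0.6118988  -0.79058723]
side tote_base [([315.0, 196.0, 377.0, 238.0], 0.62)]
side tote_top [([313.0, 263.0, 371.0, 329.0], 0.97)]
side egg [([359.0, 181.0, 368.0, 195.0], 0.75), ([324.0, 124.0, 338.0, 138.0], 0.67), ([322.0, 172.0, 336.0, 182.0], 0.6)]
side tote_base_mark [([316.0, 194.0, 376.0, 239.0], 0.96)]
side tote_top_mark [([313.0, 264.0, 373.0, 329.0], 0.74), ([267.0, 112.0, 377.0, 171.0], 0.26)]
side board [([266.0, 114.0, 379.0, 172.0], 0.72)]
side lemon [([283.0, 110.0, 296.0, 126.0], 0.53)]
side garlic [([279.0, 131.0, 294.0, 144.0], 0.63)]
```

View pics/top0.png

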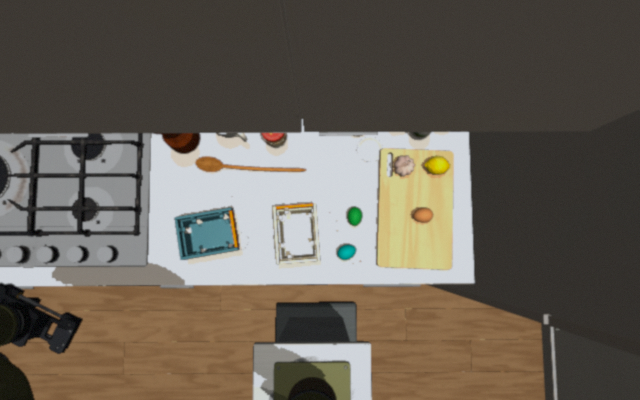

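View pics/side0.png

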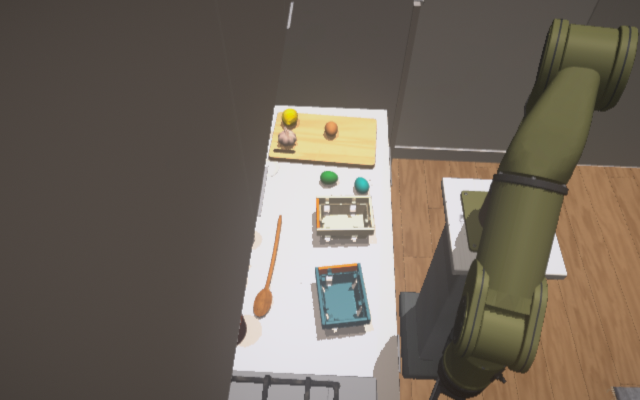

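```bash
cat > fit.py <<'E'
from plant import r
import cv2,numpy as np
from scipy.optimize import minimize
def tote_pts():
    P=[]
    for sx in(-1,1):
        for sy in(-1,1):
            P+=[(sx*.0765,sy*.0575,z) for z in(.04,.07)]+[(sx*.06,sy*.041,0)]
    return np.array(P)
def egg_pts():
    u,v=np.meshgrid(np.linspace(0,2*np.pi,40),np.linspace(0,np.pi,20))
    return np.c_[(.027*np.cos(v)).ravel(),(.021*np.sin(v)*np.cos(u)).ravel(),(.021*np.sin(v)*np.sin(u)).ravel()]
def proj(c,X):
    i=r.camera_info(c);Y=(X@i["R"].T+i["t"])@i["mtx"].T
    return Y[:,:2]/Y[:,2:]
def place(P,p,z):
    c,s=np.cos(p[2]),np.sin(p[2])
    return P@np.array([[c,-s,0],[s,c,0],[0,0,1]]).T+[p[0],p[1],z]
def ground(c,uv,z):
    i=r.camera_info(c);d=i["R"].T@np.linalg.inv(i["mtx"])@[uv[0],uv[1],1];o=-i["R"].T@i["t"]
    return (o+d*(z-o[2])/d[2])
S=8
def iou(c,m,P,p,z):
    ys,xs=np.nonzero(m);x0,y0=xs.min()-12,ys.min()-12;w,h=xs.max()-x0+12,ys.max()-y0+12
    M=cv2.resize(m[y0:y0+h,x0:x0+w].astype(np.uint8),None,fx=S,fy=S,interpolation=cv2.INTER_NEAREST)
    H=cv2.convexHull(((proj(c,place(P,p,z))+.5-[x0,y0])*S).astype(np.float32))
    I=np.zeros_like(M);cv2.fillConvexPoly(I,np.round(H).astype(np.int32),1)
    return (I&M).sum()/(I|M).sum()
def fit(ms,P,z,zc,yaws):
    c0,m0=ms[0];ys,xs=np.nonzero(m0);g=ground(c0,(xs.mean()+.5,ys.mean()+.5),zc)
    f=lambda p:-sum(iou(c,m,P,p,z) for c,m in ms)/len(ms)
    best=min((minimize(f,[g[0],g[1],y],method="Nelder-Mead",options=dict(initial_simplex=[[g[0],g[1],y],[g[0]+.01,g[1],y],[g[0],g[1]+.01,y],[g[0],g[1],y+.15]])) for y in yaws),key=lambda s:s.fun)
    return best.x,-best.fun
def mask(c,q,near):
    L=r.masks_of(c,q)
    L=[d for d in L if np.hypot((d["bbox"][0]+d["bbox"][2])/2-near[0],(d["bbox"][1]+d["bbox"][3])/2-near[1])<15]
    if not L:print("miss",c,q);return None
    m=L[0]["region"];n,l,s,_=cv2.connectedComponentsWithStats(m.astype(np.uint8));m=l==1+s[1:,4].argmax()
    return cv2.morphologyEx(m.astype(np.uint8),cv2.MORPH_CLOSE,np.ones((5,5)))>0
E
python3 - <<'E'
from fit import *
for c in("top","side"): r.snapshot(c)
Y=np.arange(0,np.pi,np.pi/6)
for q,nt,ns,P,z,zc,qq in(("tote_base",(296,234),(346,217),tote_pts(),0,.05,"tote_base_mark"),("tote_top",(207,234),(342,296),tote_pts(),0,.05,"tote_top"),("egg",(423,215),(331,131),egg_pts(),.041,.041,"egg")):
    ms=[("top",mask("top",qq,nt)),("side",mask("side",qq,ns))]
    ms=[a for a in ms if a[1] is not None]
    for sub in ([ms] if len(ms)==1 else [ms,ms[:1],ms[1:]]):
        p,v=fit(sub,P,z,zc,Y);print(q,[a[0] for a in sub],np.round(p,4),round(v,3))
for n,uv in(("lemon",(438,166)),("garlic",(403,165))): print(n,ground("top",uv,.045))
print([ground("top",uv,.02) for uv in((377,148),(455,271))])
E
```

```text
tote_base ['top', 'side'] [0.4469 0.0388 0.0753] 0.918
tote_base ['top'] [0.4472 0.0379 0.0824] 0.956
tote_base ['side'] [0.4462 0.0408 0.0535] 0.898
tote_top ['top', 'side'] [0.4473 0.2771 1.7359] 0.959
tote_top ['top'] [0.4476 0.2758 1.742 ] 0.974
tote_top ['side'] [0.4468 0.2793 1.7348] 0.965
egg ['top', 'side'] [ 0.4939 -0.3033  1.6703] 0.896
egg ['top'] [ 0.4945 -0.304   1.6345] 0.931
egg ['side'] [ 0.4932 -0.3014  1.7514] 0.898
lemon [ 0.62729232 -0.3477704   0.045     ]
garlic [ 0.63047939 -0.25231886  0.045     ]
[array([ 0.68338814, -0.1852386 ,  0.02      ]), array([ 0.34245563, -0.3915358 ,  0.02      ])]
```

```bash
python3 -m jog '[{"dx":0.06,"dy":-0.14,"wz":-0.034,"hand":0.1},{"dx":0.06,"dy":-0.14,"wz":-0.034,"hand":0.1},{"dx":0.06,"dy":-0.14,"wz":-0.034,"hand":0.1},{"dx":0.06,"dy":-0.14,"wz":-0.034,"hand":0.1},{"dx":0.06,"dy":-0.14,"wz":-0.034,"hand":0.1}]' 8
```

```text
invalid input
```

```bash
python3 -m jog '[{"wx":0,"wy":0,"wz":-0.034,"dx":0.06,"dy":-0.14,"dz":0,"hand":0.1},{"wx":0,"wy":0,"wz":-0.034,"dx":0.06,"dy":-0.14,"dz":0,"hand":0.1},{"wx":0,"wy":0,"wz":-0.034,"dx":0.06,"dy":-0.14,"dz":0,"hand":0.1},{"wx":0,"wy":0,"wz":-0.034,"dx":0.06,"dy":-0.14,"dz":0,"hand":0.1},{"wx":0,"wy":0,"wz":-0.034,"dx":0.06,"dy":-0.14,"dz":0,"hand":0.1}]' 8
```

```text
clock: 1.72
tool_pos: [0.3449, 0.3874, 0.2389]
eef_rot: [0.384, 0.923, 0.0, 0.0]
contact_force: [0.6, 0.7, -0.0]
opening: 0.895
finger_force: 0.0
```

```bash
python3 -m jog '[{"wx":0,"wy":0,"wz":-0.034,"dx":0.06,"dy":-0.14,"dz":0,"hand":0.1},{"wx":0,"wy":0,"wz":-0.034,"dx":0.06,"dy":-0.14,"dz":0,"hand":0.1},{"wx":0,"wy":0,"wz":-0.034,"dx":0.06,"dy":-0.14,"dz":0,"hand":0.1},{"wx":0,"wy":0,"wz":-0.034,"dx":0.06,"dy":-0.14,"dz":0,"hand":0.1},{"wx":0,"wy":0,"wz":-0.034,"dx":0.06,"dy":-0.14,"dz":0,"hand":0.1}]' 8
python3 -m jog '[{"wx":0,"wy":0,"wz":-0.034,"dx":0.06,"dy":-0.14,"dz":0,"hand":0.1},{"wx":0,"wy":0,"wz":-0.034,"dx":0.06,"dy":-0.14,"dz":0,"hand":0.1},{"wx":0,"wy":0,"wz":-0.034,"dx":0.06,"dy":-0.14,"dz":0,"hand":0.1},{"wx":0,"wy":0,"wz":-0.034,"dx":0.06,"dy":-0.14,"dz":0,"hand":0.1},{"wx":0,"wy":0,"wz":-0.034,"dx":0.06,"dy":-0.14,"dz":0,"hand":0.1}]'
python3 -m jog '[{"wx":0,"wy":0,"wz":0,"dx":0,"dy":-0.14,"dz":0,"hand":0.1},{"wx":0,"wy":0,"wz":0,"dx":0,"dy":-0.14,"dz":0,"hand":0.1},{"wx":0,"wy":0,"wz":0,"dx":0,"dy":-0.14,"dz":0,"hand":0.1},{"wx":0,"wy":0,"wz":0,"dx":0,"dy":-0.14,"dz":0,"hand":0.1},{"wx":0,"wy":0,"wz":0,"dx":0,"dy":-0.14,"dz":0,"hand":0.1}]'
python3 -m jog '[{"wx":0,"wy":0,"wz":0,"dx":0,"dy":-0.14,"dz":0,"hand":0.1},{"wx":0,"wy":0,"wz":0,"dx":0,"dy":-0.14,"dz":0,"hand":0.1},{"wx":0,"wy":0,"wz":0,"dx":0,"dy":-0.14,"dz":0,"hand":0.1},{"wx":0,"wy":0,"wz":0,"dx":0,"dy":-0.1,"dz":0,"hand":0.1},{"wx":0,"wy":0,"wz":0,"dx":0,"dy":0,"dz":0,"hand":0.1}]'
```

```text
clock: 2.13
tool_pos: [0.42, 0.2124, 0.239]
eef_rot: [0.535, 0.845, 0.0, 0.0]
contact_force: [0.5, -1.0, 0.9]
opening: 0.901
finger_force: 0.0
clock: 2.55
tool_pos: [0.4951, 0.0372, 0.239]
eef_rot: [0.67, 0.742, 0.0, 0.0]
contact_force: [0.8, 1.5, 0.2]
opening: 0.898
finger_force: 0.0
clock: 2.97
tool_pos: [0.4944, -0.1377, 0.2389]
eef_rot: [0.669, 0.743, 0.0, 0.0]
contact_force: [1.2, -0.0, 0.0]
opening: 0.898
finger_force: 0.0
clock: 3.38
tool_pos: [0.4931, -0.2736, 0.2389]
eef_rot: [0.672, 0.74, -0.002, 0.002]
contact_force: [-0.1, 0.6, -0.1]
opening: 0.895
finger_force: 0.0
```

```bash
python3 -m jog '[{"wx":0,"wy":0,"wz":0,"dx":0,"dy":-0.13,"dz":0,"hand":0.1},{"wx":0,"wy":0,"wz":0,"dx":0,"dy":0,"dz":-0.14,"hand":0.1},{"wx":0,"wy":0,"wz":0,"dx":0,"dy":0,"dz":-0.14,"hand":0.1},{"wx":0,"wy":0,"wz":0,"dx":0,"dy":0,"dz":-0.12,"hand":0.1},{"wx":0,"wy":0,"wz":0,"dx":0,"dy":0,"dz":0,"hand":0.1}]'
python3 -m jog '[{"wx":0,"wy":0,"wz":0,"dx":0,"dy":0,"dz":0,"hand":0.1},{"wx":0,"wy":0,"wz":0,"dx":0,"dy":0,"dz":0,"hand":0.1}]'
python3 - <<'E'
from fit import *
im=[r.snapshot("top"),r.snapshot("side")]
cv2.imwrite("pics/a.png",np.hstack([cv2.resize(im[0][150:270,370:470],None,fx=4,fy=4),cv2.resize(im[1][70:190,260:360],None,fx=4,fy=4)])[:,:,::-1])
for q in("top","side"):
    print(q,[(np.round(d["bbox"]).tolist(),round(d["p"],2)) for d in r.search_frame(q,"egg")])
E
```

```text
clock: 3.8
tool_pos: [0.4913, -0.2958, 0.1337]
eef_rot: [0.669, 0.744, -0.001, -0.005]
contact_force: [-1.1, 0.0, -0.5]
opening: 0.898
finger_force: 0.0
clock: 3.97
tool_pos: [0.4956, -0.2986, 0.1402]
eef_rot: [0.669, 0.743, 0.0, 0.001]
contact_force: [0.1, -0.3, 0.3]
opening: 0.902
finger_force: 0.0
top [([415.0, 206.0, 424.0, 223.0], 0.58), ([338.0, 244.0, 354.0, 258.0], 0.49)]
side [([323.0, 122.0, 338.0, 137.0], 0.62)]
```

View pics/a.png

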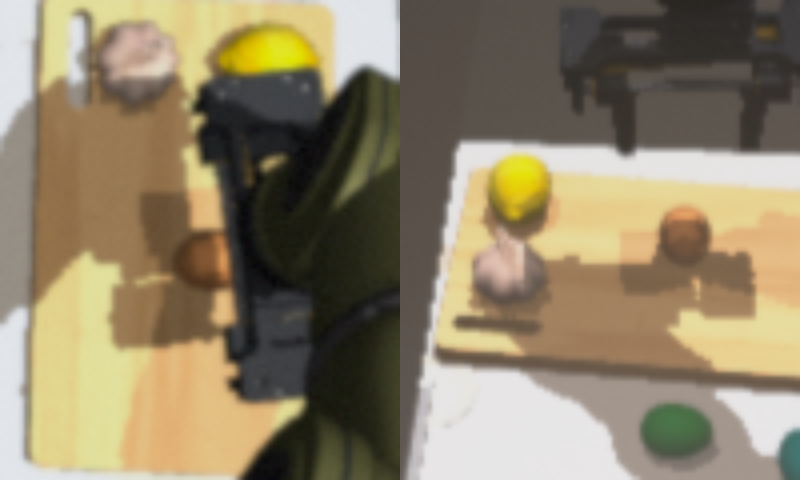

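The crops show the open gripper above the brown egg (top ≈ (421,214), side ≈ (331,130)), with the lemon and garlic clear. I'm going down.

```bash
python3 -m jog '[{"wx":0,"wy":0,"wz":0,"dx":-0.006,"dy":-0.018,"dz":-0.12,"hand":0.1},{"wx":0,"wy":0,"wz":0,"dx":0,"dy":0,"dz":-0.12,"hand":0.1},{"wx":0,"wy":0,"wz":0,"dx":0,"dy":0,"dz":-0.1,"hand":0.1},{"wx":0,"wy":0,"wz":0,"dx":0,"dy":0,"dz":-0.06,"hand":0.1},{"wx":0,"wy":0,"wz":0,"dx":0,"dy":0,"dz":-0.036,"hand":0.1}]'
python3 -m jog '[{"wx":0,"wy":0,"wz":0,"dx":0,"dy":0,"dz":0,"hand":0.1},{"wx":0,"wy":0,"wz":0,"dx":0,"dy":0,"dz":0,"hand":0.1},{"wx":0,"wy":0,"wz":0,"dx":0,"dy":0,"dz":0,"hand":0.1}]'
```

```text
clock: 4.58
tool_pos: [0.4927, -0.3028, 0.0287]
eef_rot: [0.669, 0.743, -0.0, -0.0]
contact_force: [-0.3, 0.2, -0.1]
opening: 0.897
finger_force: 0.0
clock: 4.83
tool_pos: [0.4939, -0.3036, 0.0311]
eef_rot: [0.669, 0.743, 0.0, 0.001]
contact_force: [0.1, 0.1, -0.3]
opening: 0.905
finger_force: 0.0
```

Close on the egg progressively.

```bash
python3 -m jog '[{"wx":0,"wy":0,"wz":0,"dx":0,"dy":0,"dz":0,"hand":0.25},{"wx":0,"wy":0,"wz":0,"dx":0,"dy":0,"dz":0,"hand":0.35},{"wx":0,"wy":0,"wz":0,"dx":0,"dy":0,"dz":0,"hand":0.45},{"wx":0,"wy":0,"wz":0,"dx":0,"dy":0,"dz":0,"hand":0.5},{"wx":0,"wy":0,"wz":0,"dx":0,"dy":0,"dz":0,"hand":0.6}]' 8
python3 -m jog '[{"wx":0,"wy":0,"wz":0,"dx":0,"dy":0,"dz":0,"hand":0.7},{"wx":0,"wy":0,"wz":0,"dx":0,"dy":0,"dz":0,"hand":0.7},{"wx":0,"wy":0,"wz":0,"dx":0,"dy":0,"dz":0,"hand":0.7},{"wx":0,"wy":0,"wz":0,"dx":0,"dy":0,"dz":0,"hand":0.7},{"wx":0,"wy":0,"wz":0,"dx":0,"dy":0,"dz":0,"hand":0.7}]'
```

```text
clock: 5.25
tool_pos: [0.4931, -0.3031, 0.03]
eef_rot: [0.669, 0.743, 0.0, 0.0]
contact_force: [-0.0, -0.5, 0.1]
opening: 0.546
finger_force: 0.0
clock: 5.67
tool_pos: [0.4932, -0.3031, 0.0299]
eef_rot: [0.669, 0.743, 0.0, 0.0]
contact_force: [0.9, 0.3, 1.5]
opening: 0.458
finger_force: 8.0
```

```bash
python3 -m jog '[{"wx":0,"wy":0,"wz":0,"dx":0,"dy":0,"dz":0.04,"hand":0.7},{"wx":0,"wy":0,"wz":0,"dx":0,"dy":0,"dz":0.08,"hand":0.7},{"wx":0,"wy":0,"wz":0,"dx":0,"dy":0,"dz":0.12,"hand":0.7},{"wx":0,"wy":0,"wz":0,"dx":0,"dy":0,"dz":0.12,"hand":0.7},{"wx":0,"wy":0,"wz":0,"dx":0,"dy":0,"dz":0.1,"hand":0.7}]'
python3 -m jog '[{"wx":0,"wy":0,"wz":0,"dx":-0.01,"dy":0.05,"dz":0.03,"hand":0.7},{"wx":0,"wy":0,"wz":0,"dx":-0.015,"dy":0.1,"dz":0,"hand":0.7},{"wx":0,"wy":0,"wz":0,"dx":-0.015,"dy":0.1,"dz":0,"hand":0.7},{"wx":0,"wy":0,"wz":0,"dx":-0.015,"dy":0.12,"dz":0,"hand":0.7},{"wx":0,"wy":0,"wz":0,"dx":-0.015,"dy":0.12,"dz":0,"hand":0.7}]'
python3 -m jog '[{"wx":0,"wy":0,"wz":0,"dx":-0.015,"dy":0.12,"dz":0,"hand":0.7},{"wx":0,"wy":0,"wz":0,"dx":-0.015,"dy":0.12,"dz":0,"hand":0.7},{"wx":0,"wy":0,"wz":0,"dx":-0.015,"dy":0.12,"dz":0,"hand":0.7},{"wx":0,"wy":0,"wz":0,"dx":-0.015,"dy":0.12,"dz":0,"hand":0.7},{"wx":0,"wy":0,"wz":0,"dx":-0.015,"dy":0.12,"dz":0,"hand":0.7}]'
python3 -m jog '[{"wx":0,"wy":0,"wz":0,"dx":-0.015,"dy":0.12,"dz":0,"hand":0.7},{"wx":0,"wy":0,"wz":0,"dx":-0.015,"dy":0.1,"dz":0,"hand":0.7},{"wx":0,"wy":0,"wz":0,"dx":-0.01,"dy":0.05,"dz":0,"hand":0.7},{"wx":0,"wy":0,"wz":0,"dx":0,"dy":0,"dz":0,"hand":0.7},{"wx":0,"wy":0,"wz":0,"dx":0,"dy":0,"dz":0,"hand":0.7}]'
python3 -m jog '[{"wx":0,"wy":0,"wz":0,"dx":0,"dy":0,"dz":0,"hand":0.7},{"wx":0,"wy":0,"wz":0,"dx":0,"dy":0,"dz":0,"hand":0.7}]'
```

```text
clock: 6.08
tool_pos: [0.4927, -0.3031, 0.1469]
eef_rot: [0.669, 0.743, -0.0, 0.0]
contact_force: [0.2, -0.5, -0.9]
opening: 0.459
finger_force: 8.0
clock: 6.5
tool_pos: [0.4741, -0.1788, 0.152]
eef_rot: [0.669, 0.743, -0.0, -0.001]
contact_force: [0.5, 1.1, -0.5]
opening: 0.461
finger_force: 8.0
clock: 6.92
tool_pos: [0.4551, -0.0286, 0.152]
eef_rot: [0.669, 0.743, -0.0, -0.001]
contact_force: [0.7, -0.3, -0.7]
opening: 0.461
finger_force: 8.0
clock: 7.33
tool_pos: [0.4458, 0.0375, 0.1521]
eef_rot: [0.668, 0.744, -0.0, -0.0]
contact_force: [0.5, 0.0, -1.2]
opening: 0.463
finger_force: 8.0
clock: 7.5
tool_pos: [0.4466, 0.0355, 0.1522]
eef_rot: [0.67, 0.742, -0.0, 0.0]
contact_force: [0.7, 0.0, -0.5]
opening: 0.459
finger_force: 8.0
```

```bash
python3 -m jog '[{"wx":0,"wy":0,"wz":0,"dx":0,"dy":0.012,"dz":-0.1,"hand":0.7},{"wx":0,"wy":0,"wz":0,"dx":0,"dy":0,"dz":-0.12,"hand":0.7},{"wx":0,"wy":0,"wz":0,"dx":0,"dy":0,"dz":-0.1,"hand":0.7},{"wx":0,"wy":0,"wz":0,"dx":0,"dy":0,"dz":-0.08,"hand":0.7},{"wx":0,"wy":0,"wz":0,"dx":0,"dy":0,"dz":-0.06,"hand":0.7}]'
python3 -m jog '[{"wx":0,"wy":0,"wz":0,"dx":0,"dy":0,"dz":-0.03,"hand":0.7},{"wx":0,"wy":0,"wz":0,"dx":0,"dy":0,"dz":-0.03,"hand":0.7},{"wx":0,"wy":0,"wz":0,"dx":0,"dy":0,"dz":-0.02,"hand":0.7},{"wx":0,"wy":0,"wz":0,"dx":0,"dy":0,"dz":0,"hand":0.7},{"wx":0,"wy":0,"wz":0,"dx":0,"dy":0,"dz":0,"hand":0.7}]'
```

```text
clock: 7.92
tool_pos: [0.4465, 0.0385, 0.0359]
eef_rot: [0.67, 0.742, -0.002, -0.001]
contact_force: [9.8, 0.2, -1.4]
opening: 0.461
finger_force: 8.0
clock: 8.33
tool_pos: [0.4527, 0.0394, 0.0219]
eef_rot: [0.67, 0.743, -0.004, -0.004]
contact_force: [-0.4, 0.0, -0.8]
opening: 0.459
finger_force: 8.0
```

```bash
python3 -m jog '[{"wx":0,"wy":0,"wz":0,"dx":0,"dy":0,"dz":0,"hand":0.7},{"wx":0,"wy":0,"wz":0,"dx":0,"dy":0,"dz":0,"hand":0.7}]'
python3 - <<'E'
from fit import *
im=[r.snapshot("top"),r.snapshot("side")]
cv2.imwrite("pics/b.png",np.hstack([cv2.resize(im[0][170:290,245:345],None,fx=4,fy=4),cv2.resize(im[1][150:270,300:400],None,fx=4,fy=4)])[:,:,::-1])
ms=[("side",mask("side","tote_base_mark",(346,217)))]
if ms[0][1] is not None: print(fit(ms,tote_pts(),0,.05,[0,.1,.2]))
E
```

```text
clock: 8.5
tool_pos: [0.4526, 0.0401, 0.0224]
eef_rot: [0.669, 0.743, -0.004, -0.004]
contact_force: [0.7, -0.9, 0.5]
opening: 0.462
finger_force: 8.0
(array([0.44176531, 0.11457204, 0.06139372]), np.float64(0.47908706142953206))
```

View pics/b.png

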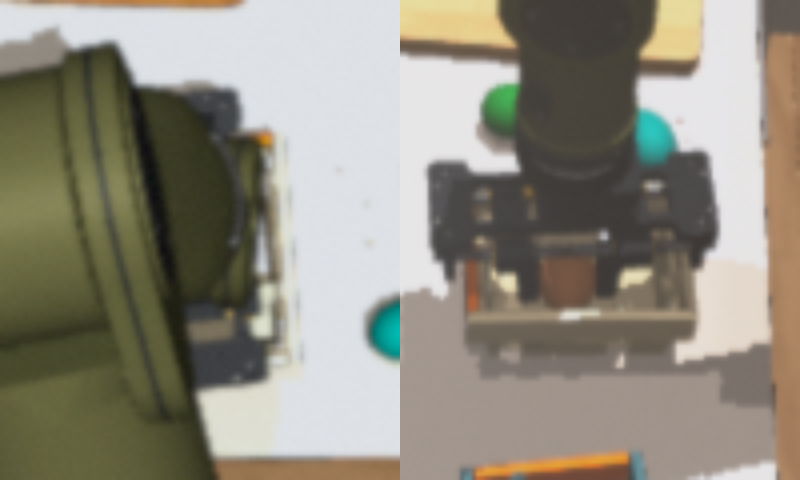

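The side crop shows the egg held inside the cream tote at about (567,280), slightly toward the orange end. The contact force is zero but the arm stopped 12 mm above its commanded height. I'm checking the joints.

Run:
```python
from plant import r
s=r.get_state();print(s["q"].round(3),s["tool_pos"],s["eef_rot"],s["joint_torque"].round(2),s["moment"],s["contact_force"])
```

```text
[-0.198  0.91   0.014  2.201 -0.286  0.043  0.202] [0.45259681 0.04041083 0.02232191] [ 0.66904917  0.74319912 -0.00388354 -0.00363316] [  0.08 -47.18   1.69  -0.55   0.     0.07  -0.  ] [-0.06757464  0.01670684  0.00246404] [ 0.79251534  0.20209277 -0.65259123]
```

Joint 6 is at its 0.04 limit, so this is a reach limit. Slightly further out in x the arm can go lower, and there's room in the tote.

```bash
python3 -m jog '[{"wx":0,"wy":0,"wz":0,"dx":0.014,"dy":0,"dz":0,"hand":0.7},{"wx":0,"wy":0,"wz":0,"dx":0.014,"dy":-0.006,"dz":0,"hand":0.7},{"wx":0,"wy":0,"wz":0,"dx":0,"dy":0,"dz":-0.015,"hand":0.7},{"wx":0,"wy":0,"wz":0,"dx":0,"dy":0,"dz":-0.015,"hand":0.7},{"wx":0,"wy":0,"wz":0,"dx":0,"dy":0,"dz":0,"hand":0.7}]'
python3 -m jog '[{"wx":0,"wy":0,"wz":0,"dx":0,"dy":0,"dz":0,"hand":0.7},{"wx":0,"wy":0,"wz":0,"dx":0,"dy":0,"dz":0,"hand":0.7}]'
python3 -c '
from plant import r
print(r.get_state()["q"][5])'
```

```text
clock: 9.07
tool_pos: [0.4593, 0.039, 0.0138]
eef_rot: [0.669, 0.743, -0.004, -0.004]
contact_force: [0.1, 0.3, -1.3]
opening: 0.459
finger_force: 8.0
clock: 9.23
tool_pos: [0.4592, 0.039, 0.0144]
eef_rot: [0.669, 0.743, -0.004, -0.004]
contact_force: [-0.4, 0.8, -1.6]
opening: 0.462
finger_force: 8.0
0.04672887152620303
```

```bash
python3 -m jog '[{"wx":0,"wy":0,"wz":0,"dx":0,"dy":0,"dz":-0.004,"hand":0.7},{"wx":0,"wy":0,"wz":0,"dx":0,"dy":0,"dz":0,"hand":0.7},{"wx":0,"wy":0,"wz":0,"dx":0,"dy":0,"dz":0,"hand":0.53},{"wx":0,"wy":0,"wz":0,"dx":0,"dy":0,"dz":0,"hand":0.5},{"wx":0,"wy":0,"wz":0,"dx":0,"dy":0,"dz":0,"hand":0.47}]'
python3 -m jog '[{"wx":0,"wy":0,"wz":0,"dx":0,"dy":0,"dz":0,"hand":0.44},{"wx":0,"wy":0,"wz":0,"dx":0,"dy":0,"dz":0,"hand":0.42},{"wx":0,"wy":0,"wz":0,"dx":0,"dy":0,"dz":0,"hand":0.42},{"wx":0,"wy":0,"wz":0,"dx":0,"dy":0,"dz":0,"hand":0.42},{"wx":0,"wy":0,"wz":0,"dx":0,"dy":0,"dz":0,"hand":0.42}]'
```

```text
clock: 9.65
tool_pos: [0.4596, 0.039, 0.0137]
eef_rot: [0.669, 0.743, -0.004, -0.004]
contact_force: [0.1, -0.5, -0.4]
opening: 0.527
finger_force: 0.0
clock: 10.07
tool_pos: [0.4596, 0.039, 0.0136]
eef_rot: [0.669, 0.743, -0.004, -0.004]
contact_force: [-0.1, 0.1, -0.3]
opening: 0.58
finger_force: 0.0
```

```bash
python3 -m jog '[{"wx":0,"wy":0,"wz":0,"dx":0,"dy":0,"dz":0.04,"hand":0.42},{"wx":0,"wy":0,"wz":0,"dx":0,"dy":0,"dz":0.1,"hand":0.42},{"wx":0,"wy":0,"wz":0,"dx":0,"dy":0,"dz":0.15,"hand":0.42},{"wx":0,"wy":0,"wz":0,"dx":0,"dy":0,"dz":0.15,"hand":0.4},{"wx":0,"wy":0,"wz":0,"dx":0,"dy":0,"dz":0.15,"hand":0.4}]'
python3 -m jog '[{"wx":0,"wy":0,"wz":0.007,"dx":0.02,"dy":0.1,"dz":0.1,"hand":0.4},{"wx":0,"wy":0,"wz":0.007,"dx":0.02,"dy":0.13,"dz":0,"hand":0.4},{"wx":0,"wy":0,"wz":0.007,"dx":0.02,"dy":0.13,"dz":0,"hand":0.4},{"wx":0,"wy":0,"wz":0.007,"dx":0.02,"dy":0.13,"dz":0,"hand":0.4},{"wx":0,"wy":0,"wz":0.006,"dx":0.02,"dy":0.13,"dz":0,"hand":0.4}]'
python3 -m jog '[{"wx":0,"wy":0,"wz":0,"dx":0.02,"dy":0.13,"dz":0,"hand":0.4},{"wx":0,"wy":0,"wz":0,"dx":0.02,"dy":0.13,"dz":0,"hand":0.4},{"wx":0,"wy":0,"wz":0,"dx":0.02,"dy":0.1,"dz":0,"hand":0.4},{"wx":0,"wy":0,"wz":0,"dx":0,"dy":0,"dz":0,"hand":0.4},{"wx":0,"wy":0,"wz":0,"dx":0,"dy":0,"dz":0,"hand":0.4}]'
python3 - <<'E'
from fit import *
im=[r.snapshot("top"),r.snapshot("side")]
cv2.imwrite("pics/c.png",np.hstack([cv2.resize(im[0][170:290,160:360],None,fx=2,fy=2),cv2.resize(im[1][150:350,290:400],None,fx=3,fy=3)[:240*2:,:]][:1]+[])[:,:,::-1])
cv2.imwrite("pics/c.png",np.vstack([cv2.resize(im[0][180:280,160:360],(800,400)),cv2.resize(im[1][160:240,300:400],(250,200))[:, :].repeat(1,0) if 0 else np.hstack([cv2.resize(im[1][160:240,300:400],(250,200)),cv2.resize(im[1][240:340,290:390],(200,200)),np.zeros((200,350,3),np.uint8)])])[:,:,::-1])
for q,qq,nt,ns in(("base","tote_base_mark",(296,234),(346,217)),("top","tote_top",(207,234),(342,296))):
    for c,n in(("top",nt),("side",ns)):
        m=mask(c,qq,n)
        if m is not None: print(q,c,fit([(c,m)],tote_pts(),0,.05,[0,.1] if q=="base" else [1.65,1.8]))
E
```

```text
clock: 10.48
tool_pos: [0.4587, 0.0389, 0.1632]
eef_rot: [0.669, 0.743, -0.004, -0.004]
contact_force: [0.6, 0.2, 0.4]
opening: 0.598
finger_force: 0.0
clock: 10.9
tool_pos: [0.4842, 0.1955, 0.1872]
eef_rot: [0.643, 0.766, -0.004, -0.004]
contact_force: [0.9, 0.7, 0.1]
opening: 0.598
finger_force: 0.0
clock: 11.32
tool_pos: [0.4988, 0.2854, 0.1863]
eef_rot: [0.642, 0.767, -0.004, -0.004]
contact_force: [-1.3, -0.8, -0.5]
opening: 0.597
finger_force: 0.0
base top (array([0.44627261, 0.03800845, 0.07230154]), np.float64(0.884517211201867))
base side (array([0.37243495, 0.03319438, 0.18680851]), np.float64(0.5067094956136673))
top top (array([0.44731528, 0.27456637, 1.74658964]), np.float64(0.7024085399497035))
top side (array([0.4470778 , 0.27917073, 1.73557438]), np.float64(0.9360234776228907))
```

View pics/c.png

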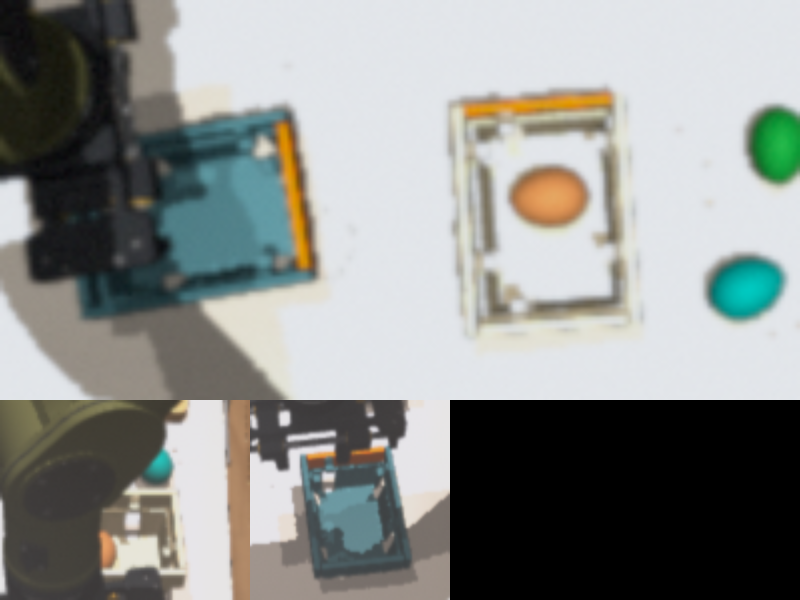

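The cream tote is where it was with the brown egg lying in its middle (crop ≈ (550,197)). The blue-grey tote is undisturbed, and its orange end is toward −y. I'll work out the pinch pose next.

```bash
cat > delta.py <<'E'
import sys,numpy as np
from plant import r
from scipy.spatial.transform import Rotation as R
x,y,z,yaw=map(float,sys.argv[1:])   # yaw = direction of tool y
s=r.get_state();Rc=R.from_quat(s["eef_rot"])
best=None
for k in(0,np.pi):
    a=yaw+k;yv=[np.cos(a),np.sin(a),0];zv=[0,0,-1];T=R.from_matrix(np.c_[np.cross(yv,zv),yv,zv])
    v=(T*Rc.inv()).as_rotvec()
    if best is None or np.linalg.norm(v)<np.linalg.norm(best):best=v
print("turn/2",np.round(best/2,4),"shift/.25",np.round((np.array([x,y,z])-s["tool_pos"])/.25,4),"pos",s["tool_pos"].round(4),"q",s["q"].round(2))
E
python3 delta.py .5007 .2815 .042 .168
```

```text
turn/2 [ 0.0011 -0.0056 -0.0014] shift/.25 [ 0.0044 -0.0036 -0.5773] pos [0.4996 0.2824 0.1863] q [-0.75  0.71  0.27  1.78 -0.28  0.7  -0.15]
```

```bash
python3 -m jog '[{"wx":0.001,"wy":-0.006,"wz":-0.001,"dx":0.004,"dy":-0.004,"dz":-0.1,"hand":0.4},{"wx":0,"wy":0,"wz":0,"dx":0,"dy":0,"dz":-0.12,"hand":0.4},{"wx":0,"wy":0,"wz":0,"dx":0,"dy":0,"dz":-0.08,"hand":0.4},{"wx":0,"wy":0,"wz":0,"dx":0,"dy":0,"dz":0,"hand":0.4},{"wx":0,"wy":0,"wz":0,"dx":0,"dy":0,"dz":0,"hand":0.4}]'
python3 delta.py .5007 .2815 .042 .168
python3 - <<'E'
from fit import *
im=r.snapshot("side")
cv2.imwrite("pics/d.png",cv2.resize(im[235:345,290:400],(660,600))[:,:,::-1])
E
```

```text
clock: 12.03
tool_pos: [0.5002, 0.282, 0.1107]
eef_rot: [0.645, 0.765, -0.001, 0.0]
contact_force: [0.5, -0.4, 0.3]
opening: 0.6
finger_force: 0.0
turn/2 [ 0.0005 -0.0003 -0.0009] shift/.25 [ 0.002  -0.0019 -0.2747] pos [0.5002 0.282  0.1107] q [-0.72  0.82  0.22  1.84 -0.32  0.52 -0.12]
```

View pics/d.png

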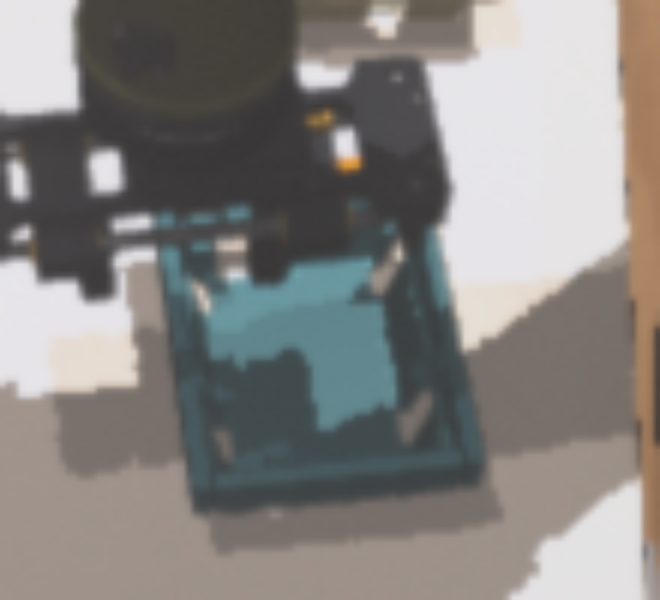

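The fingers straddle the far long wall, with tips at about (97,290) outside and (268,275) inside. I'm descending, then closing at 40 N.

```bash
python3 -m jog '[{"wx":0,"wy":0,"wz":-0.001,"dx":0.002,"dy":-0.002,"dz":-0.1,"hand":0.4},{"wx":0,"wy":0,"wz":0,"dx":0,"dy":0,"dz":-0.1,"hand":0.4},{"wx":0,"wy":0,"wz":0,"dx":0,"dy":0,"dz":-0.05,"hand":0.4},{"wx":0,"wy":0,"wz":0,"dx":0,"dy":0,"dz":-0.024,"hand":0.4},{"wx":0,"wy":0,"wz":0,"dx":0,"dy":0,"dz":0,"hand":0.4}]' 40
python3 -m jog '[{"wx":0,"wy":0,"wz":0,"dx":0,"dy":0,"dz":0,"hand":0.5},{"wx":0,"wy":0,"wz":0,"dx":0,"dy":0,"dz":0,"hand":0.6},{"wx":0,"wy":0,"wz":0,"dx":0,"dy":0,"dz":0,"hand":0.7},{"wx":0,"wy":0,"wz":0,"dx":0,"dy":0,"dz":0,"hand":0.8},{"wx":0,"wy":0,"wz":0,"dx":0,"dy":0,"dz":0,"hand":0.85}]'
python3 -m jog '[{"wx":0,"wy":0,"wz":0,"dx":0,"dy":0,"dz":0,"hand":0.9},{"wx":0,"wy":0,"wz":0,"dx":0,"dy":0,"dz":0,"hand":1},{"wx":0,"wy":0,"wz":0,"dx":0,"dy":0,"dz":0,"hand":1},{"wx":0,"wy":0,"wz":0,"dx":0,"dy":0,"dz":0,"hand":1},{"wx":0,"wy":0,"wz":0,"dx":0,"dy":0,"dz":0,"hand":1}]'
python3 delta.py .5007 .2815 .042 .168
```

```text
clock: 12.5
tool_pos: [0.5011, 0.2823, 0.0425]
eef_rot: [0.645, 0.764, 0.0, 0.0]
contact_force: [-0.3, -0.9, 0.6]
opening: 0.602
finger_force: 0.0
clock: 12.92
tool_pos: [0.5013, 0.2827, 0.0432]
eef_rot: [0.645, 0.764, 0.001, 0.001]
contact_force: [-0.5, -0.2, -0.1]
opening: 0.248
finger_force: 0.0
clock: 13.33
tool_pos: [0.5021, 0.2829, 0.0435]
eef_rot: [0.645, 0.764, 0.002, 0.001]
contact_force: [-0.3, 0.8, 6.1]
opening: 0.088
finger_force: 42.3
turn/2 [-0.0007  0.0016 -0.0005] shift/.25 [-0.0054 -0.0054 -0.006 ] pos [0.5021 0.2829 0.0435] q [-0.69  0.93  0.16  1.86 -0.35  0.38 -0.09]
```

```bash
python3 -m jog '[{"wx":0,"wy":0,"wz":0,"dx":0,"dy":0,"dz":0.03,"hand":1},{"wx":0,"wy":0,"wz":0,"dx":0,"dy":0,"dz":0.08,"hand":1},{"wx":0,"wy":0,"wz":0,"dx":0,"dy":0,"dz":0.15,"hand":1},{"wx":0,"wy":0,"wz":0,"dx":0,"dy":0,"dz":0.15,"hand":1},{"wx":0,"wy":0,"wz":0,"dx":0,"dy":0,"dz":0.15,"hand":1}]'
python3 -m jog '[{"wx":0,"wy":0,"wz":-0.02,"dx":0,"dy":-0.03,"dz":0.04,"hand":1},{"wx":0,"wy":0,"wz":-0.04,"dx":-0.01,"dy":-0.06,"dz":0,"hand":1},{"wx":0,"wy":0,"wz":-0.04,"dx":-0.01,"dy":-0.06,"dz":0,"hand":1},{"wx":0,"wy":0,"wz":-0.04,"dx":-0.01,"dy":-0.06,"dz":0,"hand":1},{"wx":0,"wy":0,"wz":-0.04,"dx":-0.01,"dy":-0.06,"dz":0,"hand":1}]'
python3 delta.py .4472 -.0143 .19 -1.494
```

```text
clock: 13.75
tool_pos: [0.5003, 0.282, 0.1839]
eef_rot: [0.645, 0.764, -0.0, 0.0]
contact_force: [1.4, 1.3, -2.5]
opening: 0.083
finger_force: 40.7
clock: 14.17
tool_pos: [0.4901, 0.2138, 0.1921]
eef_rot: [0.773, 0.635, -0.0, 0.0]
contact_force: [0.3, -0.4, -2.3]
opening: 0.084
finger_force: 41.0
turn/2 [ 4.00e-04 -3.00e-04 -6.49e-01] shift/.25 [-0.1717 -0.9122 -0.0085] pos [0.4901 0.2138 0.1921] q [-0.72  0.67  0.37  1.9  -0.38  0.64 -0.31]
```

```bash
python3 -m jog '[{"wx":0,"wy":0,"wz":-0.043,"dx":-0.012,"dy":-0.06,"dz":0,"hand":1},{"wx":0,"wy":0,"wz":-0.043,"dx":-0.012,"dy":-0.06,"dz":0,"hand":1},{"wx":0,"wy":0,"wz":-0.043,"dx":-0.012,"dy":-0.06,"dz":0,"hand":1},{"wx":0,"wy":0,"wz":-0.043,"dx":-0.012,"dy":-0.06,"dz":0,"hand":1},{"wx":0,"wy":0,"wz":-0.043,"dx":-0.012,"dy":-0.06,"dz":0,"hand":1}]'
python3 -m jog '[{"wx":0,"wy":0,"wz":-0.043,"dx":-0.012,"dy":-0.06,"dz":0,"hand":1},{"wx":0,"wy":0,"wz":-0.043,"dx":-0.012,"dy":-0.06,"dz":0,"hand":1},{"wx":0,"wy":0,"wz":-0.043,"dx":-0.012,"dy":-0.06,"dz":0,"hand":1},{"wx":0,"wy":0,"wz":-0.043,"dx":-0.012,"dy":-0.06,"dz":0,"hand":1},{"wx":0,"wy":0,"wz":-0.043,"dx":-0.012,"dy":-0.06,"dz":0,"hand":1}]'
python3 -m jog '[{"wx":0,"wy":0,"wz":-0.043,"dx":-0.012,"dy":-0.06,"dz":0,"hand":1},{"wx":0,"wy":0,"wz":-0.043,"dx":-0.012,"dy":-0.06,"dz":0,"hand":1},{"wx":0,"wy":0,"wz":-0.043,"dx":-0.012,"dy":-0.06,"dz":0,"hand":1},{"wx":0,"wy":0,"wz":-0.043,"dx":-0.01,"dy":-0.05,"dz":0,"hand":1},{"wx":0,"wy":0,"wz":-0.03,"dx":0,"dy":-0.03,"dz":0,"hand":1}]'
python3 -m jog '[{"wx":0,"wy":0,"wz":0,"dx":0,"dy":0,"dz":0,"hand":1},{"wx":0,"wy":0,"wz":0,"dx":0,"dy":0,"dz":0,"hand":1},{"wx":0,"wy":0,"wz":0,"dx":0,"dy":0,"dz":0,"hand":1}]'
python3 delta.py .4472 -.0143 .13 -1.494
```

```text
clock: 14.58
tool_pos: [0.475, 0.1388, 0.1921]
eef_rot: [0.891, 0.455, -0.0, 0.0]
contact_force: [-0.7, -0.4, -2.0]
opening: 0.088
finger_force: 41.0
clock: 15.0
tool_pos: [0.46, 0.0639, 0.1921]
eef_rot: [0.967, 0.254, -0.001, 0.001]
contact_force: [-0.4, -0.6, -2.4]
opening: 0.087
finger_force: 41.0
clock: 15.42
tool_pos: [0.448, -0.0019, 0.1923]
eef_rot: [0.999, 0.054, -0.001, 0.001]
contact_force: [-1.1, -0.4, -1.8]
opening: 0.09
finger_force: 41.0
clock: 15.67
tool_pos: [0.4492, 0.0007, 0.1923]
eef_rot: [0.998, 0.059, -0.0, 0.0]
contact_force: [-0.7, 0.3, -1.0]
opening: 0.086
finger_force: 41.0
turn/2 [ 0.0003 -0.0003 -0.0205] shift/.25 [-0.0081 -0.0598 -0.2491] pos [0.4492 0.0007 0.1923] q [-0.5   0.64  0.65  2.15 -0.73  0.58 -0.77]
```

```bash
python3 -m jog '[{"wx":0,"wy":0,"wz":-0.0205,"dx":-0.008,"dy":-0.06,"dz":0,"hand":1},{"wx":0,"wy":0,"wz":0,"dx":0,"dy":0,"dz":-0.12,"hand":1},{"wx":0,"wy":0,"wz":0,"dx":0,"dy":0,"dz":-0.09,"hand":1},{"wx":0,"wy":0,"wz":0,"dx":0,"dy":0,"dz":-0.04,"hand":1},{"wx":0,"wy":0,"wz":0,"dx":0,"dy":0,"dz":0,"hand":1}]'
python3 -m jog '[{"wx":0,"wy":0,"wz":0,"dx":0,"dy":0,"dz":0,"hand":1},{"wx":0,"wy":0,"wz":0,"dx":0,"dy":0,"dz":0,"hand":1},{"wx":0,"wy":0,"wz":0,"dx":0,"dy":0,"dz":0,"hand":1}]'
python3 delta.py .4472 -.0143 .1035 -1.494
python3 - <<'E'
from fit import *
im=[r.snapshot("top"),r.snapshot("side")]
a=[cv2.resize(im[0][180:280,250:350],(400,400)),cv2.resize(im[1][150:250,300:400],(400,400))]
cv2.imwrite("pics/e.png",np.hstack(a)[:,:,::-1])
for q in("tote_top","tote_base"):
    m=[d for d in r.masks_of("side",q)][:2]
    for d in m: print(q,d["bbox"],d["p"],d["region"].sum())
E
```

```text
clock: 16.08
tool_pos: [0.4464, -0.014, 0.1283]
eef_rot: [0.999, 0.038, -0.002, -0.0]
contact_force: [-0.8, 1.4, -1.9]
opening: 0.089
finger_force: 40.5
clock: 16.33
tool_pos: [0.4482, -0.0148, 0.1308]
eef_rot: [0.999, 0.038, 0.001, 0.001]
contact_force: [0.5, -0.1, -2.3]
opening: 0.085
finger_force: 40.5
turn/2 [0.0006 0.0009 0.0006] shift/.25 [-0.0039  0.0021 -0.1092] pos [ 0.4482 -0.0148  0.1308] q [-0.35  0.73  0.47  2.2  -0.89  0.4  -0.64]
tote_top [316.6, 175.9, 379.7, 221.3] 0.6 2083
tote_base [316.2, 197.9, 375.1, 236.2] 0.78 882
```

View pics/e.png

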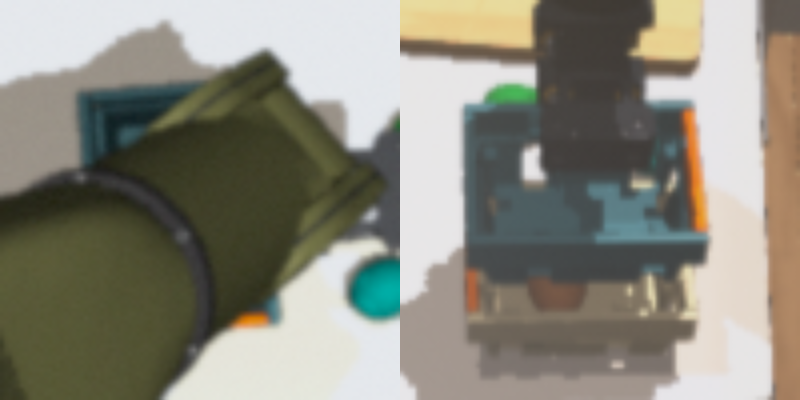

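The orange ends are opposite, with the blue-grey tote level above the cream one (side crop ≈ (465–705, 100–265)) and the egg visible beneath at (557,295). I'll check the held tote's pose numerically.

Run:
```python
from fit import *
m=mask("side","tote_top",(348,198)).astype(np.uint8)
h=cv2.convexHull(np.argwhere(m)[:,::-1].astype(np.int32));M=np.zeros_like(m);cv2.fillConvexPoly(M,h,1)
for z in(.085,.0875,.09): print(z,fit([("side",M>0)],tote_pts(),z,z+.05,[0,.1]))
xd=np.array([-.9971,-.0764]);yd=np.array([.0764,-.9971])
s=r.get_state();print("TCP-based centre",s["tool_pos"][:2]-.004*xd-.0535*yd)
```

```text
0.085 (array([0.44654094, 0.03866875, 0.07215547]), np.float64(0.9674725668874766))
0.0875 (array([0.44678767, 0.04088842, 0.07784618]), np.float64(0.9686233969433656))
0.09 (array([0.4470595 , 0.04292885, 0.08449956]), np.float64(0.9693154688859635))
TCP-based centre [0.44772282 0.03874917]
```

```bash
python3 -m jog '[{"wx":0,"wy":0,"wz":0,"dx":-0.002,"dy":0,"dz":-0.02,"hand":1},{"wx":0,"wy":0,"wz":0,"dx":0,"dy":0,"dz":-0.02,"hand":1},{"wx":0,"wy":0,"wz":0,"dx":0,"dy":0,"dz":-0.02,"hand":1},{"wx":0,"wy":0,"wz":0,"dx":0,"dy":0,"dz":-0.02,"hand":1},{"wx":0,"wy":0,"wz":0,"dx":0,"dy":0,"dz":0,"hand":1}]'
python3 -m jog '[{"wx":0,"wy":0,"wz":0,"dx":0,"dy":0,"dz":-0.01,"hand":1},{"wx":0,"wy":0,"wz":0,"dx":0,"dy":0,"dz":-0.01,"hand":1},{"wx":0,"wy":0,"wz":0,"dx":0,"dy":0,"dz":0,"hand":1},{"wx":0,"wy":0,"wz":0,"dx":0,"dy":0,"dz":0,"hand":1}]'
```

```text
clock: 17.0
tool_pos: [0.4465, -0.015, 0.109]
eef_rot: [0.999, 0.037, -0.001, 0.0]
contact_force: [-0.4, -0.3, -1.7]
opening: 0.086
finger_force: 40.5
clock: 17.33
tool_pos: [0.447, -0.0151, 0.105]
eef_rot: [0.999, 0.037, 0.0, 0.001]
contact_force: [0.6, -0.4, -1.6]
opening: 0.086
finger_force: 40.5
```

```bash
python3 -m jog '[{"wx":0,"wy":0,"wz":0,"dx":0,"dy":0,"dz":-0.004,"hand":1},{"wx":0,"wy":0,"wz":0,"dx":0,"dy":0,"dz":-0.004,"hand":1},{"wx":0,"wy":0,"wz":0,"dx":0,"dy":0,"dz":0,"hand":1},{"wx":0,"wy":0,"wz":0,"dx":0,"dy":0,"dz":0,"hand":1}]'
python3 -m jog '[{"wx":0,"wy":0,"wz":0,"dx":0,"dy":0,"dz":-0.004,"hand":1},{"wx":0,"wy":0,"wz":0,"dx":0,"dy":0,"dz":0,"hand":1},{"wx":0,"wy":0,"wz":0,"dx":0,"dy":0,"dz":0,"hand":1}]'
```

```text
clock: 17.67
tool_pos: [0.4472, -0.0151, 0.1034]
eef_rot: [0.999, 0.037, 0.0, 0.001]
contact_force: [0.2, -0.0, 3.4]
opening: 0.087
finger_force: 40.5
clock: 17.92
tool_pos: [0.4472, -0.0153, 0.1032]
eef_rot: [0.999, 0.037, 0.001, 0.0]
contact_force: [-2.2, -0.3, 15.6]
opening: 0.085
finger_force: 41.0
```

Contact is at the expected seat height. I'm releasing, then lifting.

```bash
python3 -m jog '[{"wx":0,"wy":0,"wz":0,"dx":0,"dy":0,"dz":0.003,"hand":1},{"wx":0,"wy":0,"wz":0,"dx":0,"dy":0,"dz":0,"hand":0.9},{"wx":0,"wy":0,"wz":0,"dx":0,"dy":0,"dz":0,"hand":0.8},{"wx":0,"wy":0,"wz":0,"dx":0,"dy":0,"dz":0,"hand":0.7},{"wx":0,"wy":0,"wz":0,"dx":0,"dy":0,"dz":0,"hand":0.6}]'
python3 -m jog '[{"wx":0,"wy":0,"wz":0,"dx":0,"dy":0,"dz":0,"hand":0.6},{"wx":0,"wy":0,"wz":0,"dx":0,"dy":0,"dz":0,"hand":0.6},{"wx":0,"wy":0,"wz":0,"dx":0,"dy":0,"dz":0.04,"hand":0.6},{"wx":0,"wy":0,"wz":0,"dx":0,"dy":0,"dz":0.08,"hand":0.6},{"wx":0,"wy":0,"wz":0,"dx":0,"dy":0,"dz":0.12,"hand":0.6}]'
python3 -m jog '[{"wx":0,"wy":0,"wz":0,"dx":0,"dy":0,"dz":0.14,"hand":0.6},{"wx":0,"wy":0,"wz":0,"dx":0,"dy":0,"dz":0.12,"hand":0.6},{"wx":0,"wy":0,"wz":0,"dx":0,"dy":-0.1,"dz":0,"hand":0.6},{"wx":0,"wy":0,"wz":0,"dx":0,"dy":-0.14,"dz":0,"hand":0.6},{"wx":0,"wy":0,"wz":0,"dx":0,"dy":-0.14,"dz":0,"hand":0.6}]'
python3 -m jog '[{"wx":0,"wy":0,"wz":0,"dx":0,"dy":-0.14,"dz":0,"hand":0.6},{"wx":0,"wy":0,"wz":0,"dx":0,"dy":-0.14,"dz":0,"hand":0.6},{"wx":0,"wy":0,"wz":0,"dx":0,"dy":-0.14,"dz":0,"hand":0.6},{"wx":0,"wy":0,"wz":0,"dx":0,"dy":-0.14,"dz":0,"hand":0.6},{"wx":0,"wy":0,"wz":0,"dx":0,"dy":0,"dz":0,"hand":0.6}]'
python3 - <<'E'
from fit import *
im=[r.snapshot("top"),r.snapshot("side")]
a=[cv2.resize(im[0][140:290,250:470],(587,400))[:,:400],cv2.resize(im[1][150:250,300:400],(400,400))]
cv2.imwrite("pics/f.png",np.hstack(a)[:,:,::-1])
for c,n in(("top",(296,234)),("side",(348,200))):
    m=mask(c,"tote_top",n)
    if m is not None: print(c,[fit([(c,m)],tote_pts(),z,z+.05,[0,.1]) for z in(.03,.06)])
E
```

```text
clock: 18.33
tool_pos: [0.4478, -0.0169, 0.1032]
eef_rot: [0.999, 0.036, 0.001, 0.002]
contact_force: [-0.2, -0.8, 0.7]
opening: 0.303
finger_force: 0.0
clock: 18.75
tool_pos: [0.4455, -0.0143, 0.162]
eef_rot: [0.999, 0.038, -0.002, 0.0]
contact_force: [1.4, 0.6, -0.6]
opening: 0.403
finger_force: 0.0
clock: 19.17
tool_pos: [0.4475, -0.1091, 0.228]
eef_rot: [0.999, 0.04, 0.0, 0.0]
contact_force: [-0.0, -0.1, 0.2]
opening: 0.398
finger_force: 0.0
clock: 19.58
tool_pos: [0.446, -0.258, 0.2286]
eef_rot: [0.999, 0.033, 0.001, 0.004]
contact_force: [-0.4, -1.1, -0.0]
opening: 0.4
finger_force: 0.0
top [(array([0.44981336, 0.04176263, 0.0783304 ]), np.float64(0.8898732037193575)), (array([0.44719654, 0.0396505 , 0.07525766]), np.float64(0.8863351717167278))]
side [(array([0.44472783, 0.020608  , 0.0672785 ]), np.float64(0.9174163727334879)), (array([0.44607115, 0.04402094, 0.07307071]), np.float64(0.9129596191726855))]
```

View pics/f.png

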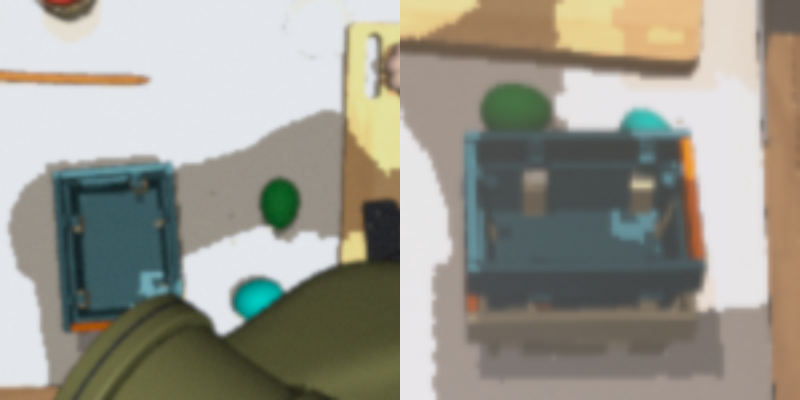

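The blue-grey tote sits level and centred on the cream one: top-view fit (0.447, 0.040), yaw 0.075, against the cream tote's (0.447, 0.038), 0.077. The cream band is visible below it at crop (470–695, 320) and the orange ends are opposite. The arm is clear.

```bash
python3 -c '
from plant import r
print(r.finish_job())'
```

```text
the job is handed in; nothing more can be done
None
```

I put the egg in the cream tote, stacked the blue-grey tote level on its ledges with the orange ends opposite, and handed the job in at about 20 s. I didn't touch the lemon or garlic, and the hand-in gave no verdict.

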